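# Hang up the headband and present the bead dish

## Robot

A 6-joint arm with a two-finger parallel gripper is mounted at the origin on the work surface. World frame = base frame: x ahead of the robot, y to its left, z up, the work surface at z = 0. Lengths are in mm, angles in rad, forces in N, time in s.
With the tool pointing down it reaches from about 250 to 775 mm from the base axis. Payload 4 kg.
Tool frame: the origin (TCP) lies on the centre line of the jaws, within the pads' length; the fingertips stand robot.tips_ahead ahead of it and the grasp point (between the pads) lies 3 mm ahead of it (robot.tips_ahead is the distance from the TCP to the fingertips, in mm); z points along the fingers, y is the line along which they close (so a half turn about z gives the same grasp; the last joint's range is limited). The gripper opens to 94 mm and grips with 3 to 60 N. Pads are 16 mm wide; open, the fingers measure 119 mm over their backs; the gripper's body (75 mm by 177 mm) begins 78 mm behind the grasp point.
Start: joints at [1.186, 0.087, 1.371, -0, 1.684, -0.103], TCP at [152.956, 528.321, 227.506] pointing down, gripper open.
Joint ranges: [-3.1, 3.1], [-0.76, 2.03], [0.27, 2.55], [-1.08, 4.22], [0.17, 2.65], [-2.57, 2.57]. Speed limits (rad/s): [2.79, 2.79, 3.14, 3.14, 3.14, 3.14].

## Interface

Orientations are given as a 3x3 rotation matrix whose columns are the frame's x, y, z axes.
In Python, from plant import robot gives the robot as it stands. The module is installed in compiled form; this text tells all that it offers.
- The arm moves only by the tool step_arm, never from a script. Its argument "increments" is a list of rows, each an object with "gripper": the closure, from 0 (fully open) to 1 (shut); "delta_pos": the shift along the tool's x, y, z in fractions of the full range, 1 being 0.75 m, a list of three; "turn": the turn, a rotation vector about the tool's x, y, z in shares of pi rad (1.0 is pi rad), a list of three. A call has 1 to 10 rows; each row is the pose to reach, as a shift and turn from the pose commanded when the call began, along the tool's axes at that moment; what a row does not reach only later rows make up. A row lasts 1/12 s, in which the tool goes at most 41.7 mm and 7.16 degrees, less where a joint would pass 70% of its speed; a pose out of reach is approached as far as the arm can. No shift or turn number may pass 1 either way. A call with a gripper value outside its range is refused whole. The fingers move at their own pace and stop on an object; "newtons" is the grip in N (left out, the last holds). Time passes only in rows, so rows that repeat a pose let the fingers close. It gives the time, the measured TCP pose, the force, the opening and the grip force at its end, in the units of the state.
- robot.get_state(): the state, without advancing time (a new reading comes with each control period).
- robot.snapshot(name): name is "scene" or "side" or "wrist"; returns a dict with "pixels" (400x640x3 uint8, blue, green, red), "camera_matrix" (3x3 intrinsics, pixels), "rvec" (rotation vector, rad) and "tvec" (3), from world to camera coordinates, as OpenCV has them; the wrist camera has in their place "mount" (4x4, takes a point from camera to tool coordinates, whose origin is the TCP and whose axes are the flange's). Camera axes: x right, y down, z forward; pixel columns grow to the right and rows downward; lengths in mm; the calibration is good to about 2 mm. The wrist camera is an equidistant fisheye: a pixel r from the principal point sees the ray r / f radians off the axis. A picture is of the moment at which its call begins: read the wrist's pose just before it. There is no depth.
- robot.job_done(): hands the job in; it is judged then, once.
The state is a dict: "clock": time; "joint_pos": joint angles; "qvel": joint speeds; "joint_efforts": joint torques, N m; "ee_pos": TCP position; "eef_rot": TCP orientation; "force": force on the tool from outside, world axes, zero at the start; "ft_torque": the same for the moment, N m; "grip_width": opening from 0.0 (shut) to 1.0 (fully open); "grasp_force": force on a finger pad.
Only numpy, scipy, OpenCV 4.12 (cv2) and the standard library are available. Lean on these libraries where they do the work, as an engineer would, in place of code of your own. Each camera call takes 0.05 s, during which the arm holds its last target. There are 200 camera calls.

## Task

Take the purple headband that stands over my bead dish and hang it over the brass rail, one leg down each side, without disturbing the dish. Then lift the little white dish with its loose bead straight up off the coaster, and in the air turn it a quarter turn clockwise (seen from above) so that its brass tab points out over the coaster's gold dot, keeping it level and the bead in the middle all the while. Finish still holding the dish steady in the gripper, about 10 cm above its coaster and centred over it, for me to take; leave everything else where it stands.

Things in the scene. Friction and masses are not known exactly. Their poses are not given: they have to be found in the camera images.
- headband: purple rigid headband, 80 g, an upside-down U standing on its ends, bridging the dish. Origin on the surface midway between the ends, z up. The U lies in its x-z plane: legs at x = -61 and +61 mm, band 5 mm thick, 28 mm wide along y, top at z = 109 mm. On top a solid knot to grip, 26 mm along x, 24 along y, z = 106 to 134 mm: fingertips closing along y must stay above z = 110
- headband_crown (a point): middle of the underside of the headband's crown, 103.5 mm above its ends: it comes to lie on top of the bar, which then runs along the headband's y. Axes as the headband's
- rail: fixed brass accessory rail: horizontal round bar 12 mm thick, 220 mm long along its y, its axis 140 mm above the surface, on two posts 16 mm thick at y = -110 and +110 mm with round feet of 70 mm. Origin on the surface under the middle of the bar
- rail_mid (a point): middle of the bar, on its axis (140 mm up); the bar's top is 6 mm higher. Axes as the rail's
- coaster: fixed round dark wooden coaster, 100 mm across, 5 mm thick; origin at the centre of its underside, z up; its +x axis points from the centre to the gold dot (14 mm across, near the edge, 41 mm from the centre)
- dish: round white ceramic dish, 130 g, 64 mm across, 24 mm high, on the middle of the coaster; origin at the centre of its underside, z up. Wall vertical, 3.5 mm, of 16 flats (one each at +x, -x, +y, -y); grip it outside at +y and -y. Floor 6 mm up at the centre, rising at 6 degrees, past 13 mm at 22. A brass tab sticks out along +x, at the start towards the coaster's +y within 12 degrees
- dish_tab (a point): point on the brass tab of the dish (tab 16 mm wide, 7 mm thick, from the wall to 52 mm from the dish's centre): 46 mm from the centre along the dish's +x, 23 mm above its underside
- bead_center (a point): centre of the loose rose-red bead in the dish, a ball 20 mm across, 11 g, free to roll
- perfume: bystander: amber glass perfume bottle 50 x 35 mm, 104 mm tall with its black cap; origin under its centre
- hairbrush: bystander: pink plastic hairbrush lying bristles up, about 220 mm long along its x and 60 mm wide, handle to -x; origin underneath
- curler: bystander: steel eyelash curler lying flat, about 140 mm long along its x, 105 mm wide, 14 mm high; origin underneath
- jar: bystander: blue cream jar 56 mm across, 42 mm tall, white cap; origin under its centre
- lipstick: bystander: upright lipstick 21 mm across, 70 mm tall, black and gold; origin under its centre
Mind the look-alikes: they are no part of the job. Of the things that look like the headband, the smallest one is meant.

How it is judged:
By the outcome, as a careful person would: the job done as asked, in the order asked, and still so for the second after the job is handed in, while the arm keeps its last pose, push and grip.
It also fails if it takes over 69 s, if anything falls off the work surface, if the arm or the gripper's body presses on something with over 40 N, if the wrist force passes 120 N, or if a joint passes its speed limit or range.

## Working session

There is one attempt and no reset: what is moved stays moved. The work goes in short steps, Python scripts to look and compute and a tool call to move; the robot and the scene stay as the last step left them, time stands still between calls to the robot, and variables do not carry over. Pictures are saved under pics/ and viewed, at most 10 in all, crops included, and the job is handed in when it is done.

Besides the shell and the picture viewer there is one more tool, called after "Emit:" by a JSON object that holds its "name" and its "arguments", one argument or row to a line. step_arm: Moves the arm, as the interface text tells. Its arguments: {"type":"object","properties":{"increments":{"type":"array"},"newtons":{"type":"number"}},"required":["increments"]}

```bash
mkdir -p pics; cat > h.py <<'E'
import numpy as np, cv2
from plant import robot
def shot(n):
    s=robot.get_state(); d=robot.snapshot(n); d['state']=s; d['name']=n
    return d
def ray(d,u,v):
    K=d['camera_matrix']
    if d['name']=='wrist':
        x=(u-K[0,2])/K[0,0]; y=(v-K[1,2])/K[1,1]; r=np.hypot(x,y)+1e-12
        c=np.array([np.sin(r)*x/r,np.sin(r)*y/r,np.cos(r)]); M=np.array(d['mount']); R=np.array(d['state']['eef_rot']); p=np.array(d['state']['ee_pos'])
        return R@M[:3,3]+p, R@(M[:3,:3]@c)
    R=cv2.Rodrigues(np.array(d['rvec'],float))[0]; t=np.array(d['tvec'],float).ravel()
    return -R.T@t, R.T@(np.linalg.inv(K)@[u,v,1.])
def onz(d,u,v,z):
    o,r=ray(d,u,v); return o+r*(z-o[2])/r[2]
def tri(*obs):
    A=np.zeros((3,3));b=np.zeros(3)
    for d,u,v in obs:
        o,r=ray(d,u,v); r=r/np.linalg.norm(r); P=np.eye(3)-np.outer(r,r); A+=P;b+=P@o
    return np.linalg.solve(A,b)
def proj(d,p):
    R=cv2.Rodrigues(np.array(d['rvec'],float))[0]; c=R@np.array(p,float)+np.array(d['tvec'],float).ravel(); q=d['camera_matrix']@c; return q[:2]/q[2]
E
python3 - <<'E'
from h import *
import pickle
np.set_printoptions(precision=3,suppress=True)
D={n:shot(n) for n in('scene','side','wrist')}
pickle.dump(D,open('d0.pkl','wb'))
for n in D: cv2.imwrite(f'pics/{n}0.png',D[n]['pixels'])
print(robot.tips_ahead,robot.get_state()); 
for n in('scene','side'): print(n,ray(D[n],320,200))
print(D['wrist']['mount'],D['wrist']['camera_matrix'])
E
```

```text
22.0 {'clock': 0.15, 'joint_pos': array([ 1.186,  0.088,  1.372,  0.   ,  1.684, -0.103]), 'qvel': array([ 0.001, -0.002, -0.005, -0.001, -0.003,  0.   ]), 'joint_efforts': array([  0.001, -34.064, -30.279,   0.072,   0.031,  -0.   ]), 'ee_pos': array([152.785, 527.963, 226.574]), 'eef_rot': array([[-0.961,  0.278, -0.001],
       [ 0.278,  0.961, -0.002],
       [ 0.   , -0.002, -1.   ]]), 'force': array([-0.518, -0.313, -0.243]), 'ft_torque': array([ 0.026, -0.008, -0.016]), 'grasp_force': 0.0, 'grip_width': 1.0021685040171693}
scene (array([798.393, 469.917, 908.775]), array([-0.269, -0.496, -0.826]))
side (array([254.779, 622.316, 967.159]), array([ 0.263, -0.565, -0.782]))
[[   0.      -0.972   -0.236   68.653]
 [   1.       0.       0.001    0.4  ]
 [  -0.      -0.236    0.972 -156.023]
 [   0.       0.       0.       1.   ]] [[309.707   0.    320.171]
 [  0.    309.707 196.769]
 [  0.      0.      1.   ]]
```

View pics/scene0.png

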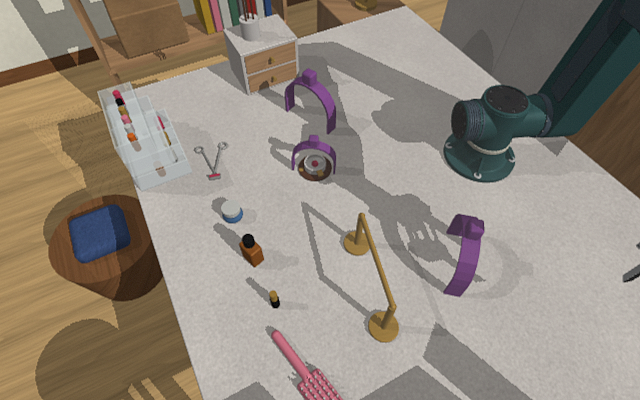

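View pics/side0.png

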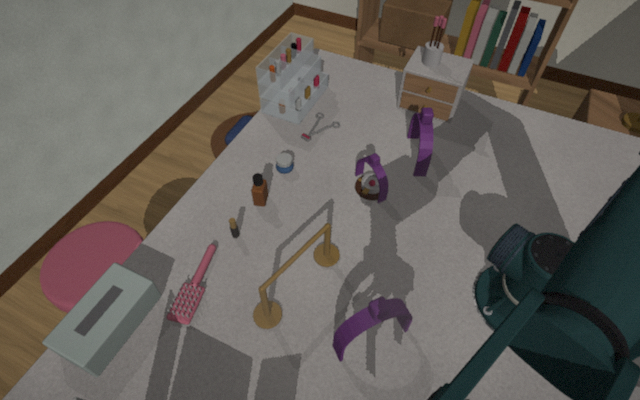

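View pics/wrist0.png

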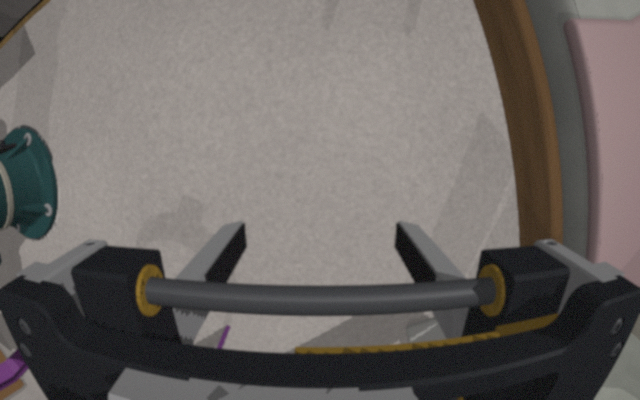

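Scene picture: purple bands at about (310,100), (314,158) over the dish, and (465,255); the rail runs (362,215)–(391,308). Side picture: bands at (422,140), (372,175) over the dish, and (375,325); the rail runs (328,228)–(264,290). The wrist view shows only empty surface. The band at scene (314,158) / side (372,175) fits, because it bridges the dish and looks the smallest. I'll confirm with a crop and measure.

```bash
python3 - <<'E'
from h import *
import pickle
np.set_printoptions(precision=1,suppress=True)
D=pickle.load(open('d0.pkl','rb'))
for n in('scene','side'):
    im=D[n]['pixels']; h=cv2.cvtColor(im,cv2.COLOR_BGR2HSV)
    m=cv2.inRange(h,(130,80,40),(160,255,255)); k,l,st,c=cv2.connectedComponentsWithStats(m)
    print(n,[(list(st[i]),c[i]) for i in range(1,k) if st[i][4]>60])
    m=cv2.inRange(h,(12,110,80),(26,255,255)); k,l,st,c=cv2.connectedComponentsWithStats(m)
    print(n,'brass',[(list(st[i]),c[i]) for i in range(1,k) if st[i][4]>100 and st[i][1]>180])
S,T=D['scene'],D['side']
def lo(a,b): print(a,b,tri((S,*a),(T,*b)))
lo((362,215),(328,228)); lo((391,308),(264,290))
lo((314,137),(366,157)); lo((314,158),(372,180))
lo((310,72),(426,112)); lo((473,220),(380,302))
a=cv2.resize(S['pixels'][120:190,275:355],None,fx=5,fy=5,interpolation=2)
b=cv2.resize(T['pixels'][140:210,335:415],None,fx=5,fy=5,interpolation=2)
cv2.imwrite('pics/crop0.png',np.hstack([a,b]))
E
```

```text
scene [([np.int32(286), np.int32(69), np.int32(50), np.int32(65), np.int32(889)], array([313.9,  94.4])), ([np.int32(292), np.int32(135), np.int32(44), np.int32(35), np.int32(412)], array([313.4, 147.6])), ([np.int32(444), np.int32(215), np.int32(40), np.int32(81), np.int32(1525)], array([466.3, 254.7]))]
scene brass [([np.int32(344), np.int32(213), np.int32(55), np.int32(129), np.int32(1750)], array([373.8, 282.9])), ([np.int32(239), np.int32(242), np.int32(25), np.int32(25), np.int32(278)], array([253.8, 253.3]))]
side [([np.int32(408), np.int32(108), np.int32(26), np.int32(68), np.int32(1054)], array([422.5, 137.6])), ([np.int32(356), np.int32(154), np.int32(32), np.int32(48), np.int32(533)], array([374.7, 172.7])), ([np.int32(333), np.int32(299), np.int32(50), np.int32(62), np.int32(1113)], array([355.7, 326.3]))]
side brass [([np.int32(259), np.int32(224), np.int32(80), np.int32(71), np.int32(849)], array([313.6, 254. ])), ([np.int32(0), np.int32(252), np.int32(66), np.int32(148), np.int32(2865)], array([ 23.3, 327. ])), ([np.int32(254), np.int32(296), np.int32(27), np.int32(32), np.int32(435)], array([267. , 315.2]))]
(362, 215) (328, 228) [479.6  88.9 134. ]
(391, 308) (264, 290) [538.9 298.4 125.1]
(314, 137) (366, 157) [ 478.2 -153.4  162.3]
(314, 158) (372, 180) [ 461.4 -188.7   37.1]
(310, 72) (426, 112) [ 382.1 -364.9  190.4]
(473, 220) (380, 302) [295.9 237.3 184.6]
```

View pics/crop0.png

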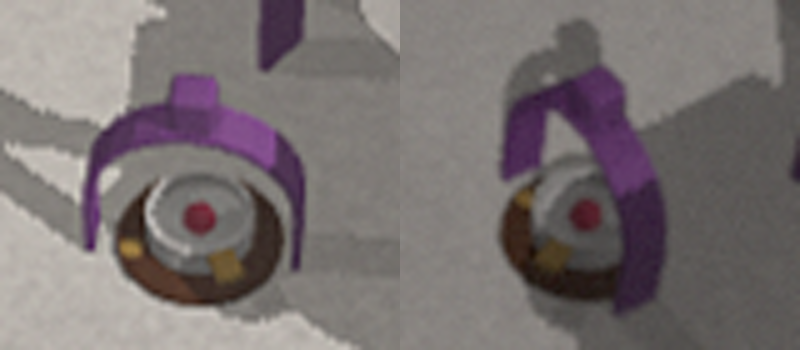

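The crop confirms it: this is the smallest band, it stands over the white dish with its red bead, and its knot is at scene (314,138). The brass tab is at scene (320,173) and the gold dot at (301,169).

```bash
python3 - <<'E'
from h import *
import pickle
np.set_printoptions(precision=3,suppress=True)
D=pickle.load(open('d0.pkl','rb'));S,T=D['scene'],D['side']
k=tri((S,314,138),(T,374.5,157)); print('knot',k)
sp=lambda x,y:(275+x/5,120+y/5); tp=lambda x,y:(335+(x-400)/5,140+y/5)
for n,p in dict(legL=(91,250),legR=(297,270)).items(): print(n,onz(S,*sp(*p),0))
for n,p in dict(legL=(515,178),legR=(635,308)).items(): print('side',n,onz(T,*tp(*p),0))
print('dot',onz(S,*sp(131,248),5),onz(T,*tp(525,199),5)); print('tab',onz(S,*sp(227,262),28),onz(T,*tp(555,255),28)); print('bead',onz(S,*sp(200,217),21),onz(T,*tp(586,214),21))
# rail: fit bar centre line; feet
for n,d in(('scene',S),('side',T)):
    h=cv2.cvtColor(d['pixels'],cv2.COLOR_BGR2HSV); m=cv2.inRange(h,(12,110,60),(28,255,255))
    x0,x1,y0,y1=((344,400,213,342) if n=='scene' else (250,342,220,330))
    M=np.zeros_like(m);M[y0:y1,x0:x1]=m[y0:y1,x0:x1]
    # bar: thin pieces = M minus opening
    ends=((366,230),(387,292)) if n=='scene' else ((315,239),(275,277))
    a,b=map(np.array,ends); L=np.linalg.norm(b-a); e=(b-a)/L; nn=np.array([-e[1],e[0]])
    ys,xs=np.nonzero(M); P=np.c_[xs,ys]-a; t=P@e; s=P@nn; q=(t>0)&(t<L)&(abs(s)<6)
    pts=np.c_[xs,ys][q].astype(np.float32); vx,vy,cx,cy=cv2.fitLine(pts,cv2.DIST_HUBER,0,.01,.01).ravel()
    tt=(xs-cx)*vx+(ys-cy)*vy; ss=-(xs-cx)*vy+(ys-cy)*vx; r=abs(ss)<2
    print(n,'width',q.sum()/L,'ends',[cx+vx*tt[r].min(),cy+vy*tt[r].min()],[cx+vx*tt[r].max(),cy+vy*tt[r].max()])
    A=onz(d,cx-vx*20,cy-vy*20,140);B=onz(d,cx+vx*20,cy+vy*20,140); u=(B-A)/np.linalg.norm(B-A); print(A,u)
    print([onz(d,cx+vx*x,cy+vy*x,140) for x in(tt[r].min(),tt[r].max())])
E
```

```text
knot [ 464.667 -183.126  132.946]
legL [ 521.855 -208.209    0.   ]
legR [ 421.148 -138.27     0.   ]
side legL [ 515.31  -214.635    0.   ]
side legR [ 412.358 -150.557   -0.   ]
dot [ 501.837 -194.858    5.   ] [ 501.88  -197.035    5.   ]
tab [ 465.357 -143.22    28.   ] [ 463.703 -144.789   28.   ]
bead [ 460.953 -185.101   21.   ] [ 460.397 -188.443   21.   ]
scene width 5.637037877526824 ends [np.float64(358.51659523699294), np.float64(213.56782810806877)] [np.float64(395.580854134447), np.float64(310.3948696297603)]
[503.02  154.617 140.   ] [0.225 0.974 0.   ]
[array([486.545,  83.106, 140.   ]), array([539.359, 312.348, 140.   ])]
side width 3.280622437014722 ends [np.float64(259.5719360014274), np.float64(290.5932207233791)] [np.float64(328.82828264816374), np.float64(223.8218929841214)]
[527.736 255.896 140.   ] [-0.258 -0.966  0.   ]
[array([541.39 , 306.976, 140.   ]), array([481.373,  82.448, 140.   ])]
```

The manual's scale: shifts go in shares of 0.75 m and turns go in shares of pi rad. Converting my numbers, -597 mm / 750 = -0.796, -496 mm / 750 = -0.6613, 0.295 rad / 3.1416 = 0.0939.

Emit:
{"name": "step_arm", "arguments": {
  "increments": [
    {"gripper": 0,"delta_pos": [0,0,-0.0533],"turn": [0,0,0]},
    {"gripper": 0,"delta_pos": [0,0,-0.1067],"turn": [0,0,0]},
    {"gripper": 0,"delta_pos": [0,0,-0.14],"turn": [0,0,0]},
    {"gripper": 0,"delta_pos": [-0.6613,-0.796,-0.14],"turn": [0,0,0.0939]},
    {"gripper": 0,"delta_pos": [-0.6613,-0.796,-0.14],"turn": [0,0,0.0939]},
    {"gripper": 0,"delta_pos": [-0.6613,-0.796,-0.14],"turn": [0,0,0.0939]},
    {"gripper": 0,"delta_pos": [-0.6613,-0.796,-0.14],"turn": [0,0,0.0939]},
    {"gripper": 0,"delta_pos": [-0.6613,-0.796,-0.14],"turn": [0,0,0.0939]},
    {"gripper": 0,"delta_pos": [-0.6613,-0.796,-0.14],"turn": [0,0,0.0939]},
    {"gripper": 0,"delta_pos": [-0.6613,-0.796,-0.14],"turn": [0,0,0.0939]}
  ]
}}

```text
clock: 0.98
ee_pos: [269.6, 259.2, 332.3]
eef_rot: [[-0.839, 0.544, 0.0], [0.544, 0.839, 0.0], [-0.0, 0.0, -1.0]]
force: [1.6, -0.6, 0.3]
grip_width: 1.002
grasp_force: 0.0
```

```bash
cat >> h.py <<'E'
def plan(p,yawy):
    s=robot.get_state(); R=np.array(s['eef_rot']); y=np.degrees(np.arctan2(R[1,1],R[0,1]))
    d=R.T@(np.array(p,float)-s['ee_pos']); t=(y-yawy+180)%360-180
    print('t',round(s['clock'],2),'pos',np.round(s['ee_pos'],1),'yaw',round(y,2),'z',np.round(R[:,2],4),'F',np.round(s['force'],1),'w',round(s['grip_width']*94,1),'g',round(s['grasp_force'],1)); print('delta',np.round(d,1),'turn',round(np.radians(t),4))
E
python3 -c "
from h import *
plan((464.5,-183,330),57)"
```

```text
t 0.98 pos [269.6 259.2 332.3] yaw 57.01 z [ 3.e-04  1.e-04 -1.e+00] F [ 1.6 -0.6  0.3] w 94.2 g 0.0
delta [-404.2 -264.7    2.3] turn 0.0002
```

In the tool's units: -395 mm / 750 = -0.5267, -260 mm / 750 = -0.3467.

Emit:
{"name": "step_arm", "arguments": {
  "increments": [
    {"gripper": 0,"delta_pos": [-0.5267,-0.3467,0],"turn": [0,0,0]},
    {"gripper": 0,"delta_pos": [-0.5267,-0.3467,0],"turn": [0,0,0]},
    {"gripper": 0,"delta_pos": [-0.5267,-0.3467,0],"turn": [0,0,0]},
    {"gripper": 0,"delta_pos": [-0.5267,-0.3467,0],"turn": [0,0,0]},
    {"gripper": 0,"delta_pos": [-0.5267,-0.3467,0],"turn": [0,0,0]},
    {"gripper": 0,"delta_pos": [-0.5267,-0.3467,0],"turn": [0,0,0]},
    {"gripper": 0,"delta_pos": [-0.5267,-0.3467,0],"turn": [0,0,0]},
    {"gripper": 0,"delta_pos": [-0.5267,-0.3467,0],"turn": [0,0,0]},
    {"gripper": 0,"delta_pos": [-0.5267,-0.3467,0],"turn": [0,0,0]},
    {"gripper": 0,"delta_pos": [-0.5267,-0.3467,0],"turn": [0,0,0]}
  ]
}}

```text
clock: 1.82
ee_pos: [436.5, -123.1, 332.3]
eef_rot: [[-0.838, 0.546, 0.0], [0.546, 0.838, 0.0], [0.0, 0.0, -1.0]]
force: [-0.0, -0.7, 0.5]
grip_width: 1.001
grasp_force: 0.0
```

Emit:
{"name": "step_arm", "arguments": {
  "increments": [
    {"gripper": 0,"delta_pos": [0,0,0],"turn": [0,0,0]},
    {"gripper": 0,"delta_pos": [0,0,0],"turn": [0,0,0]},
    {"gripper": 0,"delta_pos": [0,0,0],"turn": [0,0,0]},
    {"gripper": 0,"delta_pos": [0,0,0],"turn": [0,0,0]}
  ]
}}

```text
clock: 2.15
ee_pos: [436.1, -119.6, 332.8]
eef_rot: [[-0.839, 0.544, 0.001], [0.544, 0.839, 0.0], [-0.0, 0.001, -1.0]]
force: [-0.0, -0.3, 0.2]
grip_width: 1.0
grasp_force: 0.0
```

```bash
python3 -c "
from h import *
plan((464.5,-183,260),57)"
```

```text
t 2.15 pos [ 436.1 -119.6  332.8] yaw 57.05 z [ 6.e-04  3.e-04 -1.e+00] F [-0.  -0.3  0.2] w 94.0 g 0.0
delta [-58.3 -37.8  72.8] turn 0.0008
```

Emit:
{"name": "step_arm", "arguments": {
  "increments": [
    {"gripper": 0,"delta_pos": [-0.04,-0.0253,0.0267],"turn": [0,0,0]},
    {"gripper": 0,"delta_pos": [-0.0773,-0.0507,0.06],"turn": [0,0,0]},
    {"gripper": 0,"delta_pos": [-0.0773,-0.0507,0.0933],"turn": [0,0,0]},
    {"gripper": 0,"delta_pos": [-0.0773,-0.0507,0.0933],"turn": [0,0,0]},
    {"gripper": 0,"delta_pos": [-0.0773,-0.0507,0.0933],"turn": [0,0,0]},
    {"gripper": 0,"delta_pos": [-0.0773,-0.0507,0.0933],"turn": [0,0,0]}
  ]
}}

```text
clock: 2.65
ee_pos: [464.7, -183.1, 264.7]
eef_rot: [[-0.839, 0.543, 0.003], [0.543, 0.839, -0.001], [-0.003, 0.001, -1.0]]
force: [-0.2, 0.3, 0.5]
grip_width: 1.003
grasp_force: 0.0
```

```bash
python3 - <<'E'
from h import *
import pickle
plan((464.5,-183,135),57)
W=shot('wrist');S=shot('scene'); pickle.dump((W,S),open('d1.pkl','wb'))
cv2.imwrite('pics/w1.png',W['pixels'])
h=cv2.cvtColor(W['pixels'],cv2.COLOR_BGR2HSV); m=cv2.inRange(h,(130,80,40),(160,255,255)); k,l,st,c=cv2.connectedComponentsWithStats(m)
print([(st[i],c[i]) for i in range(1,k) if st[i][4]>60])
E
```

```text
t 2.65 pos [ 464.7 -183.1  264.7] yaw 57.08 z [ 0.0029 -0.0011 -1.    ] F [-0.2  0.3  0.5] w 94.3 g 0.0
delta [ 6.000e-01 -1.000e-01  1.297e+02] turn 0.0014
[(array([ 305,  129,   29,  102, 2540], dtype=int32), array([318.35590551, 179.04606299])), (array([ 100,  141,  117,  116, 4815], dtype=int32), array([151.49844237, 196.92834891]))]
```

View pics/w1.png

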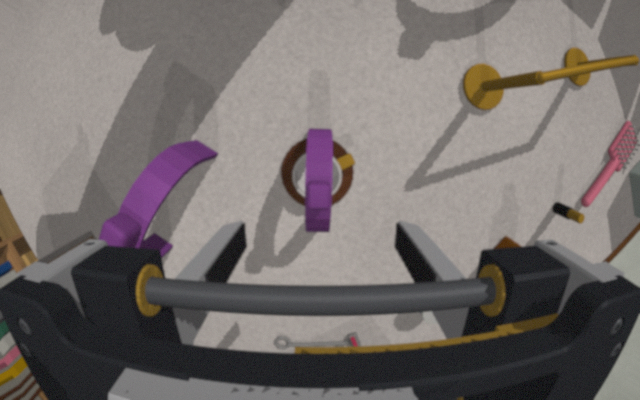

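Wrist picture: the band stands upright in the image at (318,130–230), nearly aligned with the tool, and its knot is near (318,205).

```bash
python3 - <<'E'
from h import *
import pickle
np.set_printoptions(precision=1,suppress=True)
W,S=pickle.load(open('d1.pkl','rb'))
im=W['pixels'];h=cv2.cvtColor(im,cv2.COLOR_BGR2HSV); m=cv2.inRange(h,(130,80,40),(160,255,255))
s=W['state'];R=np.array(s['eef_rot'])
for v in range(128,234,4):
    xs=np.nonzero(m[v,290:350])[0]
    if len(xs): print(v,xs.min()+290,xs.max()+290, im[v,318],[np.round(R.T@(onz(W,xs.min()+290+(xs.max()-xs.min())/2,v,z)-s['ee_pos']),1)[:2] for z in(134,105,0)])
def pw(p):
    M=np.linalg.inv(W['mount']);c=M[:3,:3]@(R.T@(np.array(p)-s['ee_pos']))+M[:3,3];r=np.arctan2(np.hypot(c[0],c[1]),c[2]);u=c[:2]/np.hypot(c[0],c[1])*r*W['camera_matrix'][0,0];return u+W['camera_matrix'][:2,2]
a=s['ee_pos']
for z in(134,0): print('tcp axis at',z,pw((a[0],a[1],z)))
for x,z in((13,134),(-13,134),(61,0)): print(x,z,pw(np.array([a[0],a[1],0])+R[:,0]*x+[0,0,z]))
E
```

```text
132 308 330 [122  57 112] [array([60.5, -0.7]), array([59.6, -0.8]), array([56.6, -1.2])]
136 308 331 [127  65 116] [array([56.8, -0.3]), array([55.6, -0.3]), array([51.2, -0.5])]
140 306 331 [132  66 122] [array([53.1, -1.2]), array([51.5, -1.3]), array([45.7, -1.9])]
144 306 332 [130  65 121] [array([49.3, -0.7]), array([47.4, -0.8]), array([40.3, -1.2])]
148 305 332 [131  66 122] [array([45.6, -1.2]), array([43.3, -1.3]), array([34.8, -1.9])]
152 306 332 [131  62 121] [array([41.9, -0.7]), array([39.2, -0.8]), array([29.3, -1.2])]
156 307 332 [133  65 121] [array([38.2, -0.3]), array([35.1, -0.3]), array([23.8, -0.5])]
160 306 331 [136  70 125] [array([34.4, -1.2]), array([30.9, -1.4]), array([18.3, -1.9])]
164 306 331 [133  70 125] [array([30.6, -1.2]), array([26.8, -1.4]), array([12.8, -1.9])]
168 307 331 [133  68 124] [array([26.9, -0.7]), array([22.6, -0.8]), array([ 7.3, -1.2])]
172 306 331 [134  71 125] [array([23.1, -1.2]), array([18.4, -1.4]), array([ 1.7, -1.9])]
176 306 331 [128  67 120] [array([19.3, -1.2]), array([14.3, -1.4]), array([-3.9, -1.9])]
180 306 331 [117  59
[... 601 characters left out ...]
, array([-43.8,  -3.3])]
208 306 329 [94 49 86] [array([-11.9,  -2.2]), array([-20.1,  -2.5]), array([-49.7,  -3.3])]
212 306 329 [88 45 81] [array([-16. ,  -2.2]), array([-24.5,  -2.5]), array([-55.6,  -3.4])]
216 306 329 [99 52 91] [array([-20. ,  -2.2]), array([-29. ,  -2.5]), array([-61.5,  -3.4])]
220 306 328 [85 46 82] [array([-24.1,  -2.7]), array([-33.5,  -3. ]), array([-67.5,  -4.1])]
224 306 328 [84 46 79] [array([-28.2,  -2.7]), array([-38.,  -3.]), array([-73.5,  -4.1])]
228 307 327 [76 45 71] [array([-32.3,  -2.7]), array([-42.6,  -3. ]), array([-79.6,  -4.1])]
tcp axis at 134 [319.7 195.5]
tcp axis at 0 [319.7 172.6]
13 134 [319.7 182.1]
-13 134 [319.7 208.7]
61 0 [319.7 128.2]
```

In the tool's units: 124 mm / 750 = 0.1653, -1.5 mm / 750 = -0.002, 0.015 rad / 3.1416 = 0.0048.

Emit:
{"name": "step_arm", "arguments": {
  "increments": [
    {"gripper": 0,"delta_pos": [-0.0007,-0.002,0.0467],"turn": [0,0,0.0048]},
    {"gripper": 0,"delta_pos": [-0.0007,-0.002,0.0933],"turn": [0,0,0.0048]},
    {"gripper": 0,"delta_pos": [-0.0007,-0.002,0.1267],"turn": [0,0,0.0048]},
    {"gripper": 0,"delta_pos": [-0.0007,-0.002,0.1533],"turn": [0,0,0.0048]},
    {"gripper": 0,"delta_pos": [-0.0007,-0.002,0.1653],"turn": [0,0,0.0048]},
    {"gripper": 0,"delta_pos": [-0.0007,-0.002,0.1653],"turn": [0,0,0.0048]},
    {"gripper": 0,"delta_pos": [-0.0007,-0.002,0.1653],"turn": [0,0,0.0048]},
    {"gripper": 0,"delta_pos": [-0.0007,-0.002,0.1653],"turn": [0,0,0.0048]}
  ]
}}

```text
clock: 3.42
ee_pos: [465.3, -186.3, 141.1]
eef_rot: [[-0.83, 0.558, 0.004], [0.558, 0.83, -0.002], [-0.005, 0.001, -1.0]]
force: [-0.8, -0.4, 0.4]
grip_width: 1.0
grasp_force: 0.0
```

```bash
python3 -c "
from h import *
plan((464.5,-183,135),56)"
```

```text
t 3.42 pos [ 465.3 -186.3  141.1] yaw 56.11 z [ 0.0041 -0.0021 -1.    ] F [-0.8 -0.4  0.4] w 94.0 g 0.0
delta [2.5 2.3 6.1] turn 0.002
```

In the tool's units: 5.5 mm / 750 = 0.0073, 1.8 mm / 750 = 0.0024.

Emit:
{"name": "step_arm", "arguments": {
  "increments": [
    {"gripper": 0,"delta_pos": [0.0024,0.0011,0.0073],"turn": [0,0,0]},
    {"gripper": 0,"delta_pos": [0.0024,0.0011,0.0073],"turn": [0,0,0]},
    {"gripper": 0.5,"delta_pos": [0.0024,0.0011,0.0073],"turn": [0,0,0]},
    {"gripper": 0.65,"delta_pos": [0.0024,0.0011,0.0073],"turn": [0,0,0]},
    {"gripper": 0.8,"delta_pos": [0.0024,0.0011,0.0073],"turn": [0,0,0]},
    {"gripper": 0.9,"delta_pos": [0.0024,0.0011,0.0073],"turn": [0,0,0]},
    {"gripper": 0.9,"delta_pos": [0.0024,0.0011,0.0073],"turn": [0,0,0]},
    {"gripper": 0.9,"delta_pos": [0.0024,0.0011,0.0073],"turn": [0,0,0]},
    {"gripper": 0.9,"delta_pos": [0.0024,0.0011,0.0073],"turn": [0,0,0]},
    {"gripper": 0.9,"delta_pos": [0.0024,0.0011,0.0073],"turn": [0,0,0]}
  ],
  "newtons": 20
}}

```text
clock: 4.25
ee_pos: [462.9, -184.2, 132.9]
eef_rot: [[-0.83, 0.558, -0.0], [0.558, 0.83, 0.0], [0.0, 0.0, -1.0]]
force: [0.0, -0.1, 0.9]
grip_width: 0.467
grasp_force: 0.0
```

Emit:
{"name": "step_arm", "arguments": {
  "increments": [
    {"gripper": 0.9,"delta_pos": [0,0,0],"turn": [0,0,0]},
    {"gripper": 0.9,"delta_pos": [0,0,0],"turn": [0,0,0]},
    {"gripper": 0.9,"delta_pos": [0,0,0],"turn": [0,0,0]},
    {"gripper": 0.9,"delta_pos": [0,0,0],"turn": [0,0,0]}
  ]
}}

```text
clock: 4.58
ee_pos: [462.9, -184.2, 133.0]
eef_rot: [[-0.83, 0.558, 0.0], [0.558, 0.83, 0.0], [-0.0, 0.0, -1.0]]
force: [-0.2, 1.2, 0.6]
grip_width: 0.253
grasp_force: 20.0
```

```bash
python3 -c "
from h import *
plan((464.5,-183,330),56)"
```

```text
t 4.58 pos [ 462.9 -184.2  133. ] yaw 56.09 z [ 1.e-04  1.e-04 -1.e+00] F [-0.2  1.2  0.6] w 23.8 g 20.0
delta [  -0.7    1.9 -197. ] turn 0.0016
```

In the tool's units: -190 mm / 750 = -0.2533, -175 mm / 750 = -0.2333.

Emit:
{"name": "step_arm", "arguments": {
  "increments": [
    {"gripper": 0.9,"delta_pos": [0,0,-0.0133],"turn": [0,0,0]},
    {"gripper": 0.9,"delta_pos": [0,0,-0.04],"turn": [0,0,0]},
    {"gripper": 0.9,"delta_pos": [0,0,-0.08],"turn": [0,0,0]},
    {"gripper": 0.9,"delta_pos": [0,0,-0.12],"turn": [0,0,0]},
    {"gripper": 0.9,"delta_pos": [0,0,-0.16],"turn": [0,0,0]},
    {"gripper": 0.9,"delta_pos": [0,0,-0.2],"turn": [0,0,0]},
    {"gripper": 0.9,"delta_pos": [0,0,-0.2333],"turn": [0,0,0]},
    {"gripper": 0.9,"delta_pos": [0,0,-0.2533],"turn": [0,0,0]},
    {"gripper": 0.9,"delta_pos": [0,0,-0.2533],"turn": [0,0,0]},
    {"gripper": 0.9,"delta_pos": [0,0,-0.2533],"turn": [0,0,0]}
  ]
}}

```text
clock: 5.42
ee_pos: [463.1, -184.3, 324.0]
eef_rot: [[-0.83, 0.558, 0.002], [0.558, 0.83, -0.001], [-0.002, 0.0, -1.0]]
force: [0.2, -0.3, -1.8]
grip_width: 0.253
grasp_force: 20.0
```

```bash
python3 - <<'E'
from h import *
plan((512,197,323),76)
np.set_printoptions(precision=1,suppress=True)
import pickle
S=shot('scene');T=shot('side');W=shot('wrist');pickle.dump((S,T,W),open('d2.pkl','wb'))
b=[cv2.resize(x['pixels'][y-45:y+45,c-50:c+50],None,fx=4,fy=4,interpolation=2) for x,c,y in((S,315,145),(T,372,165))]
cv2.imwrite('pics/lift.png',np.hstack(b))
E
```

```text
t 5.42 pos [ 463.1 -184.3  324. ] yaw 56.09 z [ 0.0021 -0.001  -1.    ] F [ 0.2 -0.3 -1.8] w 23.8 g 20.0
delta [172.1 343.7   0.7] turn -0.3474
```

View pics/lift.png

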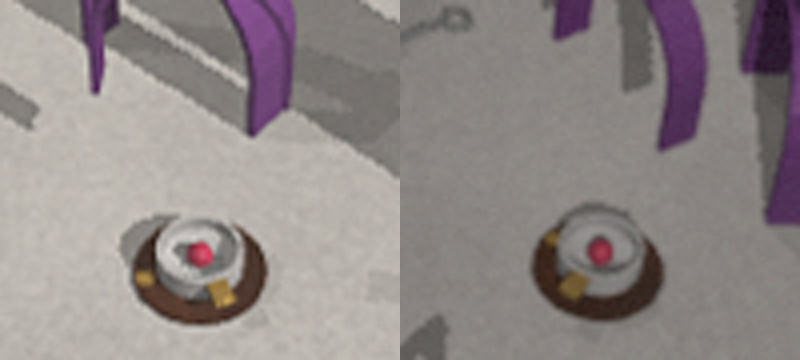

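The headband is lifted clear and the dish and bead are undisturbed (crop: bead centred, tab and gold dot visible). Next, over to the rail.

In the tool's units: 316 mm / 750 = 0.4213, 292 mm / 750 = 0.3893, -0.347 rad / 3.1416 = -0.1105.

Emit:
{"name": "step_arm", "arguments": {
  "increments": [
    {"gripper": 0.9,"delta_pos": [0.016,0.0293,0],"turn": [0,0,-0.0127]},
    {"gripper": 0.9,"delta_pos": [0.0387,0.0773,0],"turn": [0,0,-0.0286]},
    {"gripper": 0.9,"delta_pos": [0.0613,0.1227,0],"turn": [0,0,-0.0446]},
    {"gripper": 0.9,"delta_pos": [0.084,0.168,0],"turn": [0,0,-0.0605]},
    {"gripper": 0.9,"delta_pos": [0.1067,0.2133,0],"turn": [0,0,-0.0732]},
    {"gripper": 0.9,"delta_pos": [0.1293,0.2587,0],"turn": [0,0,-0.0859]},
    {"gripper": 0.9,"delta_pos": [0.152,0.304,0],"turn": [0,0,-0.0987]},
    {"gripper": 0.9,"delta_pos": [0.1747,0.3493,0],"turn": [0,0,-0.1105]},
    {"gripper": 0.9,"delta_pos": [0.1947,0.3893,0],"turn": [0,0,-0.1105]},
    {"gripper": 0.9,"delta_pos": [0.2107,0.4213,0],"turn": [0,0,-0.1105]}
  ]
}}

```text
clock: 6.4
ee_pos: [507.2, 168.8, 320.8]
eef_rot: [[-0.971, 0.24, -0.004], [0.24, 0.971, -0.0], [0.003, -0.001, -1.0]]
force: [0.3, -0.6, -0.8]
grip_width: 0.256
grasp_force: 20.0
```

In the tool's units: 32 mm / 750 = 0.0427, 29 mm / 750 = 0.0387.

Emit:
{"name": "step_arm", "arguments": {
  "increments": [
    {"gripper": 0.9,"delta_pos": [0.004,0.016,0],"turn": [0,0,0]},
    {"gripper": 0.9,"delta_pos": [0.0053,0.0293,0],"turn": [0,0,0]},
    {"gripper": 0.9,"delta_pos": [0.0053,0.0387,0],"turn": [0,0,0]},
    {"gripper": 0.9,"delta_pos": [0.0053,0.0427,0],"turn": [0,0,0]},
    {"gripper": 0.9,"delta_pos": [0.0053,0.0427,0],"turn": [0,0,0]},
    {"gripper": 0.9,"delta_pos": [0.0053,0.0427,0],"turn": [0,0,0]},
    {"gripper": 0.9,"delta_pos": [0.0053,0.0427,0],"turn": [0,0,0]}
  ]
}}

```text
clock: 6.98
ee_pos: [512.0, 197.2, 323.2]
eef_rot: [[-0.97, 0.244, 0.0], [0.244, 0.97, -0.0], [-0.0, -0.0, -1.0]]
force: [-0.6, -0.2, -1.1]
grip_width: 0.252
grasp_force: 20.0
```

```bash
python3 - <<'E'
from h import *
plan((512,197,323),76)
import pickle
S=shot('scene');T=shot('side');W=shot('wrist');pickle.dump((S,T,W),open('d3.pkl','wb'))
cv2.imwrite('pics/w3.png',W['pixels'])
E
```

```text
t 6.98 pos [512.  197.2 323.2] yaw 75.88 z [ 3.e-04 -2.e-04 -1.e+00] F [-0.6 -0.2 -1.1] w 23.7 g 20.0
delta [-0.  -0.2  0.2] turn -0.0021
```

View pics/w3.png

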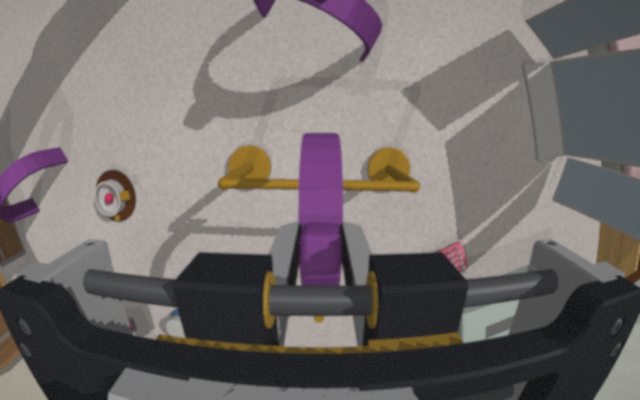

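Wrist picture: the rail runs from (222,184) to (417,186), almost square to the held band, which shows at (320,133–280). Now I'll measure the bar against the tool.

```bash
python3 - <<'E'
from h import *
import pickle
np.set_printoptions(precision=2,suppress=True)
S,T,W=pickle.load(open('d3.pkl','rb'))
s=W['state'];R=np.array(s['eef_rot']);loc=lambda p:R.T@(p-s['ee_pos'])
im=W['pixels'];h=cv2.cvtColor(im,cv2.COLOR_BGR2HSV); m=cv2.inRange(h,(12,120,70),(28,255,255))
P=[]
for u in list(range(226,240))+list(range(266,296,2))+list(range(346,368,2))+list(range(402,415)):
    v=np.nonzero(m[176:196,u])[0]+176
    if len(v) and len(v)<13: P.append(loc(onz(W,u,v.mean(),140))[:2])
P=np.array(P); k=np.polyfit(P[:,1],P[:,0],1); print(len(P),'x at y=0',k[1],'slope',k[0],'resid',np.std(P[:,0]-np.polyval(k,P[:,1])))
for u,v in((221,184),(418.5,186)): print('end',loc(onz(W,u,v,140)))
mp=cv2.inRange(h,(130,80,40),(160,255,255)); 
rows=[(v,np.nonzero(mp[v,285:360])[0]+285) for v in range(128,300)]; rows=[(v,x) for v,x in rows if len(x)]
print(rows[0][0],rows[0][1].mean(),rows[-1][0])
for zl in(323-133.0,): print('leg end',loc(onz(W,rows[0][1].mean(),rows[0][0],s['ee_pos'][2]-133)))
for v,x in rows[::12]: print(v,(x.min()+x.max())/2,len(x))
E
```

```text
41 x at y=0 1.1350256665556377 slope -0.025705189858984144 resid 0.7506603614234312
end [   1.46 -114.05  183.27]
end [ -0.89 114.41 183.31]
134 320.5 285
leg end [ 58.39   0.86 132.97]
134 320.5 30
146 320.5 38
158 320.5 40
170 320.5 42
182 320.0 43
194 320.0 43
206 320.0 43
218 320.0 43
230 320.0 41
242 320.5 44
254 320.0 43
266 319.5 40
278 320.0 37
```

In the tool's units: 138 mm / 750 = 0.184, 130 mm / 750 = 0.1733, 0.012 rad / 3.1416 = 0.0038.

Emit:
{"name": "step_arm", "arguments": {
  "increments": [
    {"gripper": 0.9,"delta_pos": [0.004,0,0],"turn": [0,0,0.0038]},
    {"gripper": 0.9,"delta_pos": [0.004,0,0.0267],"turn": [0,0,0.0038]},
    {"gripper": 0.9,"delta_pos": [0.004,0,0.06],"turn": [0,0,0.0038]},
    {"gripper": 0.9,"delta_pos": [0.004,0,0.0933],"turn": [0,0,0.0038]},
    {"gripper": 0.9,"delta_pos": [0.004,0,0.1267],"turn": [0,0,0.0038]},
    {"gripper": 0.9,"delta_pos": [0.004,0,0.1533],"turn": [0,0,0.0038]},
    {"gripper": 0.9,"delta_pos": [0.004,0,0.1733],"turn": [0,0,0.0038]},
    {"gripper": 0.9,"delta_pos": [0.004,0,0.184],"turn": [0,0,0.0038]},
    {"gripper": 0.9,"delta_pos": [0.004,0,0.184],"turn": [0,0,0.0038]},
    {"gripper": 0.9,"delta_pos": [0.004,0,0.184],"turn": [0,0,0.0038]}
  ]
}}

```text
clock: 7.97
ee_pos: [509.0, 198.9, 185.4]
eef_rot: [[-0.967, 0.254, 0.0], [0.254, 0.967, 0.0], [-0.0, 0.0, -1.0]]
force: [0.3, 0.4, -0.2]
grip_width: 0.254
grasp_force: 20.0
```

In the tool's units: 6 mm / 750 = 0.008, 4 mm / 750 = 0.0053.

Emit:
{"name": "step_arm", "arguments": {
  "increments": [
    {"gripper": 0.9,"delta_pos": [0,0,0.0027],"turn": [0,0,0]},
    {"gripper": 0.9,"delta_pos": [0,0,0.0053],"turn": [0,0,0]},
    {"gripper": 0.9,"delta_pos": [0,0,0.008],"turn": [0,0,0]},
    {"gripper": 0.9,"delta_pos": [0,0,0.008],"turn": [0,0,0]},
    {"gripper": 0.9,"delta_pos": [0,0,0.008],"turn": [0,0,0]}
  ]
}}

```text
clock: 8.38
ee_pos: [509.0, 199.0, 179.2]
eef_rot: [[-0.967, 0.254, 0.0], [0.254, 0.967, 0.0], [-0.0, 0.0, -1.0]]
force: [-0.2, 0.2, -0.6]
grip_width: 0.256
grasp_force: 20.0
```

```bash
python3 - <<'E'
from h import *
plan((512,197,175.5),76)
import pickle
S=shot('scene');T=shot('side')
b=[cv2.resize(x['pixels'][y-55:y+65,c-65:c+65],None,fx=3,fy=3,interpolation=2) for x,c,y in((S,375,260),(T,300,265))]
cv2.imwrite('pics/hang.png',np.hstack(b))
E
```

```text
t 8.38 pos [509.  199.  179.2] yaw 75.29 z [ 3.e-04  2.e-04 -1.e+00] F [-0.2  0.2 -0.6] w 24.0 g 20.0
delta [-3.4 -1.2  3.7] turn -0.0125
```

View pics/hang.png

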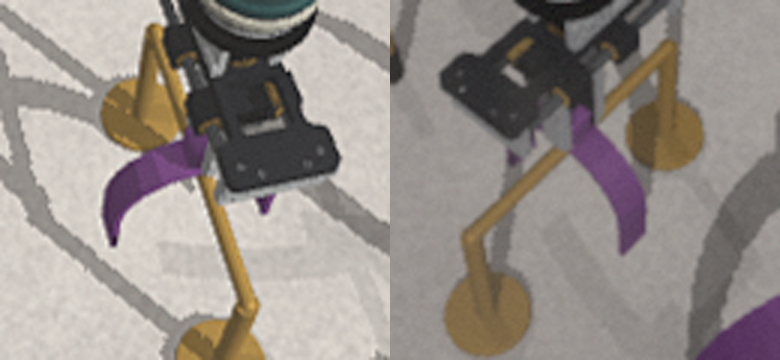

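The picture shows the band straddling the bar, one leg on each side. I'll lower it until it touches.

In the tool's units: 3 mm / 750 = 0.004, 2 mm / 750 = 0.0027.

Emit:
{"name": "step_arm", "arguments": {
  "increments": [
    {"gripper": 0.9,"delta_pos": [0,0,0.0013],"turn": [0,0,0]},
    {"gripper": 0.9,"delta_pos": [0,0,0.0027],"turn": [0,0,0]},
    {"gripper": 0.9,"delta_pos": [0,0,0.004],"turn": [0,0,0]},
    {"gripper": 0.9,"delta_pos": [0,0,0.004],"turn": [0,0,0]}
  ]
}}

```text
clock: 8.82
ee_pos: [508.8, 198.9, 175.6]
eef_rot: [[-0.967, 0.254, -0.001], [0.254, 0.967, -0.0], [0.001, -0.0, -1.0]]
force: [0.2, 0.0, -0.7]
grip_width: 0.255
grasp_force: 20.0
```

In the tool's units: 0.5 mm / 750 = 0.0007.

Emit:
{"name": "step_arm", "arguments": {
  "increments": [
    {"gripper": 0.9,"delta_pos": [0,0,0.0007],"turn": [0,0,0]},
    {"gripper": 0.9,"delta_pos": [0,0,0.0007],"turn": [0,0,0]},
    {"gripper": 0.9,"delta_pos": [0,0,0.0007],"turn": [0,0,0]}
  ]
}}

```text
clock: 9.07
ee_pos: [509.0, 199.0, 175.6]
eef_rot: [[-0.967, 0.254, 0.0], [0.254, 0.967, 0.0], [-0.0, 0.0, -1.0]]
force: [-0.1, -0.5, 0.0]
grip_width: 0.256
grasp_force: 20.0
```

Almost in contact; down a bit further.

In the tool's units: 0.7 mm / 750 = 0.0009.

Emit:
{"name": "step_arm", "arguments": {
  "increments": [
    {"gripper": 0.9,"delta_pos": [0,0,0.0009],"turn": [0,0,0]},
    {"gripper": 0.9,"delta_pos": [0,0,0.0009],"turn": [0,0,0]},
    {"gripper": 0.9,"delta_pos": [0,0,0.0009],"turn": [0,0,0]}
  ]
}}

```text
clock: 9.32
ee_pos: [509.0, 199.0, 175.5]
eef_rot: [[-0.967, 0.254, 0.001], [0.254, 0.967, 0.0], [-0.001, 0.0, -1.0]]
force: [-1.8, -0.0, 3.7]
grip_width: 0.256
grasp_force: 20.0
```

In the tool's units: -0.4 mm / 750 = -0.0005.

Emit:
{"name": "step_arm", "arguments": {
  "increments": [
    {"gripper": 0.9,"delta_pos": [0,0,-0.0005],"turn": [0,0,0]},
    {"gripper": 0.73,"delta_pos": [0,0,-0.0005],"turn": [0,0,0]},
    {"gripper": 0.71,"delta_pos": [0,0,-0.0005],"turn": [0,0,0]},
    {"gripper": 0.69,"delta_pos": [0,0,-0.0005],"turn": [0,0,0]},
    {"gripper": 0.65,"delta_pos": [0,0,-0.0005],"turn": [0,0,0]},
    {"gripper": 0.55,"delta_pos": [0,0,-0.0005],"turn": [0,0,0]},
    {"gripper": 0.45,"delta_pos": [0,0,-0.0005],"turn": [0,0,0]},
    {"gripper": 0.4,"delta_pos": [0,0,-0.0005],"turn": [0,0,0]},
    {"gripper": 0.4,"delta_pos": [0,0,-0.0005],"turn": [0,0,0]},
    {"gripper": 0.4,"delta_pos": [0,0,-0.0005],"turn": [0,0,0]}
  ]
}}

```text
clock: 10.15
ee_pos: [509.0, 199.0, 175.2]
eef_rot: [[-0.967, 0.254, 0.0], [0.254, 0.967, 0.0], [-0.0, 0.0, -1.0]]
force: [-0.8, -0.7, 0.0]
grip_width: 0.597
grasp_force: 0.0
```

In the tool's units: -150 mm / 750 = -0.2, -125 mm / 750 = -0.1667.

Emit:
{"name": "step_arm", "arguments": {
  "increments": [
    {"gripper": 0.4,"delta_pos": [0,0,-0.0067],"turn": [0,0,0]},
    {"gripper": 0.4,"delta_pos": [0,0,-0.02],"turn": [0,0,0]},
    {"gripper": 0.4,"delta_pos": [0,0,-0.0467],"turn": [0,0,0]},
    {"gripper": 0.3,"delta_pos": [0,0,-0.0867],"turn": [0,0,0]},
    {"gripper": 0.1,"delta_pos": [0,0,-0.1267],"turn": [0,0,0]},
    {"gripper": 0,"delta_pos": [0,0,-0.1667],"turn": [0,0,0]},
    {"gripper": 0,"delta_pos": [0,0,-0.2],"turn": [0,0,0]},
    {"gripper": 0,"delta_pos": [0,0,-0.2],"turn": [0,0,0]},
    {"gripper": 0,"delta_pos": [0,0,-0.2],"turn": [0,0,0]}
  ]
}}

```text
clock: 10.9
ee_pos: [509.7, 199.2, 328.2]
eef_rot: [[-0.967, 0.254, 0.006], [0.254, 0.967, 0.002], [-0.005, 0.003, -1.0]]
force: [-0.3, -0.2, -0.1]
grip_width: 0.983
grasp_force: 0.0
```

```bash
python3 - <<'E'
from h import *
import pickle
S=shot('scene');T=shot('side');W=shot('wrist');pickle.dump((S,T,W),open('d4.pkl','wb'))
plan((461,-187,300),-5)
b=[cv2.resize(x['pixels'][y-55:y+65,c-65:c+65],None,fx=3,fy=3,interpolation=2) for x,c,y in((S,375,260),(T,300,265))]
cv2.imwrite('pics/hang2.png',np.hstack(b))
E
```

```text
t 11.05 pos [508.5 198.8 323.5] yaw 75.29 z [-2.8e-03 -7.0e-04 -1.0e+00] F [-0.1 -0.1 -0.2] w 94.2 g 0.0
delta [ -52.1 -385.2   23.9] turn 1.4013
```

View pics/hang2.png

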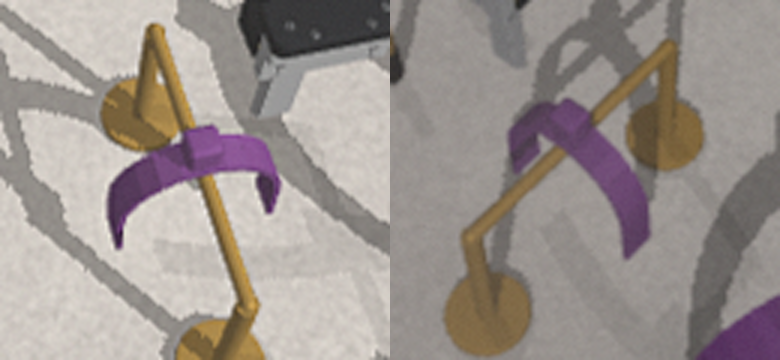

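The band hangs over the bar, one leg down each side. Next, the dish.

In the tool's units: -380 mm / 750 = -0.5067, -345 mm / 750 = -0.46, 1.18 rad / 3.1416 = 0.3756.

Emit:
{"name": "step_arm", "arguments": {
  "increments": [
    {"gripper": 0,"delta_pos": [-0.0053,-0.04,0],"turn": [0,0,0.0318]},
    {"gripper": 0,"delta_pos": [-0.012,-0.0867,0],"turn": [0,0,0.07]},
    {"gripper": 0,"delta_pos": [-0.0187,-0.14,0],"turn": [0,0,0.1082]},
    {"gripper": 0,"delta_pos": [-0.0267,-0.1933,0],"turn": [0,0,0.1464]},
    {"gripper": 0,"delta_pos": [-0.0333,-0.2467,0],"turn": [0,0,0.1846]},
    {"gripper": 0,"delta_pos": [-0.04,-0.3,0],"turn": [0,0,0.2228]},
    {"gripper": 0,"delta_pos": [-0.0467,-0.3533,0],"turn": [0,0,0.261]},
    {"gripper": 0,"delta_pos": [-0.0547,-0.4067,0],"turn": [0,0,0.2992]},
    {"gripper": 0,"delta_pos": [-0.0613,-0.46,0],"turn": [0,0,0.3374]},
    {"gripper": 0,"delta_pos": [-0.0693,-0.5067,0],"turn": [0,0,0.3756]}
  ]
}}

```text
clock: 11.88
ee_pos: [461.3, -183.8, 323.3]
eef_rot: [[-0.127, 0.992, -0.003], [0.992, 0.127, 0.001], [0.002, -0.003, -1.0]]
force: [0.5, 0.5, 1.0]
grip_width: 1.002
grasp_force: 0.0
```

In the tool's units: 100 mm / 750 = 0.1333, 90 mm / 750 = 0.12, 0.22 rad / 3.1416 = 0.07.

Emit:
{"name": "step_arm", "arguments": {
  "increments": [
    {"gripper": 0,"delta_pos": [0,0,0.0133],"turn": [0,0,0.035]},
    {"gripper": 0,"delta_pos": [0,0,0.04],"turn": [0,0,0.07]},
    {"gripper": 0,"delta_pos": [0,0,0.0667],"turn": [0,0,0.07]},
    {"gripper": 0,"delta_pos": [0,0,0.0933],"turn": [0,0,0.07]},
    {"gripper": 0,"delta_pos": [0,0,0.12],"turn": [0,0,0.07]},
    {"gripper": 0,"delta_pos": [0,0,0.1333],"turn": [0,0,0.07]},
    {"gripper": 0,"delta_pos": [0,0,0.1333],"turn": [0,0,0.07]},
    {"gripper": 0,"delta_pos": [0,0,0.1333],"turn": [0,0,0.07]},
    {"gripper": 0,"delta_pos": [0,0,0.1333],"turn": [0,0,0.07]},
    {"gripper": 0,"delta_pos": [0,0,0.1333],"turn": [0,0,0.07]}
  ]
}}

```text
clock: 12.72
ee_pos: [463.4, -182.0, 226.7]
eef_rot: [[0.086, 0.996, 0.002], [0.996, -0.086, -0.001], [-0.001, 0.003, -1.0]]
force: [0.1, 0.3, 0.5]
grip_width: 1.0
grasp_force: 0.0
```

```bash
python3 - <<'E'
from h import *
import pickle
W=shot('wrist');plan((461,-187,200),-5)
pickle.dump(W,open('d5.pkl','wb')); cv2.imwrite('pics/w5.png',W['pixels'])
E
```

```text
t 12.77 pos [ 463.4 -182.1  226.7] yaw -4.92 z [ 0.0025 -0.0012 -1.    ] F [1.2 0.4 0.4] w 94.3 g 0.0
delta [-5.1 -2.  26.7] turn 0.0014
```

View pics/w5.png

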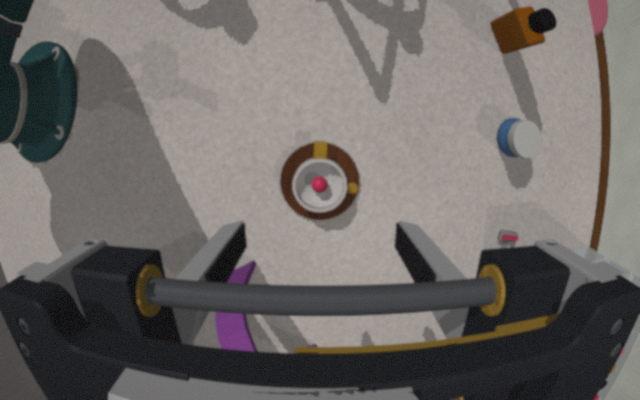

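Wrist picture: the coaster is centred near (320,181), the bead at (319,184), the tab at (320,150) and the gold dot at (352,188). The rest I'll measure numerically.

```bash
cat > m.py <<'E'
from h import *
def measure(W,zr=0,c=None):
    # zr: dish underside height above coaster top(5)
    s=W['state'];R=np.array(s['eef_rot']);loc=lambda p:R.T@(p-s['ee_pos'])
    h=cv2.cvtColor(W['pixels'],cv2.COLOR_BGR2HSV).astype(int); im=W['pixels']; H,Sa,V=h[...,0],h[...,1],h[...,2]
    box=np.zeros(H.shape,bool);x0,x1,y0,y1=c or (270,370,130,230);box[y0:y1,x0:x1]=1
    bl=lambda m:cv2.connectedComponentsWithStats((m&box).astype(np.uint8))
    out={}
    def biggest(m,name,z,k=1):
        n,l,st,ce=bl(m); o=sorted(range(1,n),key=lambda i:-st[i][4])[:k]
        for i in o: print(name,st[i],np.round(ce[i],1),'world',np.round(onz(W,*ce[i],z),1),'tool',np.round(loc(onz(W,*ce[i],z)),1))
    biggest(((H<6)|(H>168))&(Sa>120)&(V>90),'bead',5+zr+16)
    biggest((H>14)&(H<30)&(Sa>130)&(V>90),'brass(z tab)',5+zr+23,2)
    biggest((H>14)&(H<30)&(Sa>130)&(V>90),'brass(z dot)',5,2)
    for nm,m,z in(('coaster',Sa>75,5),('rim',(Sa<60)&(V>0),5+zr+24)):
        n,l,st,ce=bl(m); 
        for i in sorted(range(1,n),key=lambda i:-st[i][4])[:3]:
            if st[i][4]<150 or st[i][2]>90: continue
            cs,_=cv2.findContours((l==i).astype(np.uint8),cv2.RETR_EXTERNAL,cv2.CHAIN_APPROX_NONE)
            p=cv2.convexHull(max(cs,key=len)).reshape(-1,2); 
            q=np.array([onz(W,*x,z)[:2] for x in p]); (cx,cy),r=cv2.minEnclosingCircle(q.astype(np.float32))
            A=np.c_[q,np.ones(len(q))];so=np.linalg.lstsq(A,(q**2).sum(1),rcond=None)[0]; c0=so[:2]/2
            print(nm,st[i],'fit',np.round(c0,1),round(float(np.sqrt(so[2]+c0@c0)),1),'enc',np.round((cx,cy),1),round(r,1))
E
python3 - <<'E'
from m import *
import pickle
W=pickle.load(open('d5.pkl','rb'));measure(W)
im=W['pixels'];print([tuple(int(a) for a in im[y,x]) for x,y in((287,181),(295,181),(305,181),(319,205),(319,213),(340,181),(320,160),(319,170))])
S,T,_=pickle.load(open('d2.pkl','rb'))
for d in(S,T):
    h=cv2.cvtColor(d['pixels'],cv2.COLOR_BGR2HSV).astype(int);m=(((h[...,0]<6)|(h[...,0]>168))&(h[...,1]>120)&(h[...,2]>90))
    B=np.zeros_like(m);
    B[140:190,280:400]=1;n,l,st,ce=cv2.connectedComponentsWithStats((m&B).astype(np.uint8))
    for i in range(1,n): 
        if st[i][4]>12: print(d['name'],'bead',ce[i],st[i][4],np.round(onz(d,*ce[i],21),1))
E
```

```text
bead [312 177  15  15 179] [318.8 184. ] world [ 461.5 -185.5   21. ] tool [ -3.4  -2.1 205.7]
brass(z tab) [313 142  15  16 226] [320.  149.7] world [ 466.4 -144.2   28. ] tool [ 38.1  -0.7 198.7]
brass(z tab) [348 182  10  12  97] [352.5 187.4] world [ 500.8 -191.5   28. ] tool [ -6.   37.6 198.8]
brass(z dot) [313 142  15  16 226] [320.  149.7] world [ 466.3 -146.2    5. ] tool [ 36.2  -0.7 221.7]
brass(z dot) [348 182  10  12  97] [352.5 187.4] world [ 502.9 -196.6    5. ] tool [-10.9  40.  221.8]
coaster [ 281  141   78   78 2113] fit [ 462.4 -185.3] 48.3 enc [ 462.2 -184.6] 49.4
coaster [311 176  17  17 215] fit [ 461.4 -188.7] 10.2 enc [ 461.5 -188.7] 10.7
rim [ 291  158   57   55 2241] fit [ 462.1 -185.4] 33.2 enc [ 462.1 -185.4] 34.0
[(29, 40, 65), (137, 139, 144), (96, 98, 102), (164, 166, 173), (55, 62, 76), (156, 157, 163), (146, 152, 160), (108, 111, 113)]
scene bead [314.60714286 163.17857143] 28 [ 461.6 -186.4   21. ]
side bead [371.78571429 182.5       ] 28 [ 461.9 -189.    21. ]
```

In the tool's units: 160 mm / 750 = 0.2133, 150 mm / 750 = 0.2, 0.02 rad / 3.1416 = 0.0064.

Emit:
{"name": "step_arm", "arguments": {
  "increments": [
    {"gripper": 0,"delta_pos": [-0.0053,-0.0013,0.0267],"turn": [0,0,0.0064]},
    {"gripper": 0,"delta_pos": [-0.0053,-0.0013,0.06],"turn": [0,0,0.0064]},
    {"gripper": 0,"delta_pos": [-0.0053,-0.0013,0.1],"turn": [0,0,0.0064]},
    {"gripper": 0,"delta_pos": [-0.0053,-0.0013,0.14],"turn": [0,0,0.0064]},
    {"gripper": 0,"delta_pos": [-0.0053,-0.0013,0.1733],"turn": [0,0,0.0064]},
    {"gripper": 0,"delta_pos": [-0.0053,-0.0013,0.2],"turn": [0,0,0.0064]},
    {"gripper": 0,"delta_pos": [-0.0053,-0.0013,0.2133],"turn": [0,0,0.0064]},
    {"gripper": 0,"delta_pos": [-0.0053,-0.0013,0.2133],"turn": [0,0,0.0064]},
    {"gripper": 0,"delta_pos": [-0.0053,-0.0013,0.2133],"turn": [0,0,0.0064]},
    {"gripper": 0,"delta_pos": [-0.0053,-0.0013,0.2133],"turn": [0,0,0.0064]}
  ]
}}

```text
clock: 13.6
ee_pos: [462.8, -186.4, 67.2]
eef_rot: [[0.106, 0.994, 0.003], [0.994, -0.106, -0.002], [-0.001, 0.004, -1.0]]
force: [0.2, -0.3, -0.2]
grip_width: 0.998
grasp_force: 0.0
```

```bash
python3 - <<'E'
from m import *
import pickle
plan((462,-186,30),-6)
W=shot('wrist');measure(W,0,(240,400,100,300)); pickle.dump(W,open('d6.pkl','wb'))
E
```

```text
t 13.6 pos [ 462.8 -186.4   67.2] yaw -6.07 z [ 0.0033 -0.0017 -1.    ] F [ 0.2 -0.3 -0.2] w 93.8 g 0.0
delta [ 0.3 -0.9 37.2] turn -0.0012
bead [306 210  27  27 570] [319.2 223.3] world [ 461.9 -185.5   21. ] tool [ 0.8 -1.1 46.2]
brass(z tab) [308 150  25  30 717] [319.7 164.4] world [ 466.6 -144.1   28. ] tool [42.5 -0.8 39.2]
brass(z tab) [369 216  15  18 226] [375.3 224.3] world [ 499.6 -188.2   28. ] tool [ 2.2 36.6 39.4]
brass(z dot) [308 150  25  30 717] [319.7 164.4] world [ 466.4 -147.2    5. ] tool [39.4 -0.8 62.2]
brass(z dot) [369 216  15  18 226] [375.3 224.3] world [ 503.2 -196.4    5. ] tool [-5.7 41.  62.4]
coaster [305 209  29  29 633] fit [ 461.4 -191.1] 10.8 enc [ 461.5 -191.1] 11.3
```

In the tool's units: 32 mm / 750 = 0.0427, 28 mm / 750 = 0.0373.

Emit:
{"name": "step_arm", "arguments": {
  "increments": [
    {"gripper": 0,"delta_pos": [0.0008,-0.0013,0.0133],"turn": [0,0,0]},
    {"gripper": 0,"delta_pos": [0.0008,-0.0013,0.0267],"turn": [0,0,0]},
    {"gripper": 0,"delta_pos": [0.0008,-0.0013,0.0373],"turn": [0,0,0]},
    {"gripper": 0,"delta_pos": [0.0008,-0.0013,0.0427],"turn": [0,0,0]},
    {"gripper": 0,"delta_pos": [0.0008,-0.0013,0.0427],"turn": [0,0,0]},
    {"gripper": 0,"delta_pos": [0.0008,-0.0013,0.0427],"turn": [0,0,0]},
    {"gripper": 0,"delta_pos": [0.0008,-0.0013,0.0427],"turn": [0,0,0]},
    {"gripper": 0,"delta_pos": [0.0008,-0.0013,0.0427],"turn": [0,0,0]},
    {"gripper": 0,"delta_pos": [0.0008,-0.0013,0.0427],"turn": [0,0,0]}
  ]
}}

```text
clock: 14.4
ee_pos: [460.8, -185.1, 33.6]
eef_rot: [[0.106, 0.994, 0.001], [0.994, -0.106, -0.0], [-0.0, 0.001, -1.0]]
force: [0.2, -0.3, 0.1]
grip_width: 0.999
grasp_force: 0.0
```

```bash
python3 - <<'E'
from m import *
import pickle
plan((461.9,-185.7,30),-6)
W=shot('wrist');measure(W,0,(240,400,100,330)); pickle.dump(W,open('d7.pkl','wb'))
E
```

```text
t 14.4 pos [ 460.8 -185.1   33.6] yaw -6.07 z [ 9.e-04 -4.e-04 -1.e+00] F [ 0.2 -0.3  0.1] w 93.9 g 0.0
delta [-0.4  1.1  3.6] turn -0.0013
bead [307 228  33  32 801] [322.9 243.4] world [ 461.9 -185.7   21. ] tool [-0.4  1.1 12.6]
brass(z tab) [ 309  157   30   37 1057] [323.6 174.4] world [ 466.5 -144.    28. ] tool [41.6  1.3  5.6]
brass(z tab) [380 233  15  20 263] [387.1 242.5] world [ 498.6 -186.6   28. ] tool [ 2.6 37.7  5.6]
brass(z dot) [ 309  157   30   37 1057] [323.6 174.4] world [ 466.4 -147.8    5. ] tool [37.7  1.6 28.6]
brass(z dot) [380 233  15  20 263] [387.1 242.5] world [ 503.  -196.5    5. ] tool [-6.8 43.1 28.7]
coaster [307 227  33  34 873] fit [ 461.5 -192.4] 11.1 enc [ 461.  -192.4] 11.7
```

In the tool's units: 3.2 mm / 750 = 0.0043, 1.5 mm / 750 = 0.002.

Emit:
{"name": "step_arm", "arguments": {
  "increments": [
    {"gripper": 0,"delta_pos": [-0.0004,0.0015,0.002],"turn": [0,0,0]},
    {"gripper": 0,"delta_pos": [-0.0004,0.0015,0.0043],"turn": [0,0,0]},
    {"gripper": 0.05,"delta_pos": [-0.0004,0.0015,0.0043],"turn": [0,0,0]},
    {"gripper": 0.1,"delta_pos": [-0.0004,0.0015,0.0043],"turn": [0,0,0]},
    {"gripper": 0.15,"delta_pos": [-0.0004,0.0015,0.0043],"turn": [0,0,0]},
    {"gripper": 0.2,"delta_pos": [-0.0004,0.0015,0.0043],"turn": [0,0,0]},
    {"gripper": 0.24,"delta_pos": [-0.0004,0.0015,0.0043],"turn": [0,0,0]},
    {"gripper": 0.26,"delta_pos": [-0.0004,0.0015,0.0043],"turn": [0,0,0]},
    {"gripper": 0.27,"delta_pos": [-0.0004,0.0015,0.0043],"turn": [0,0,0]},
    {"gripper": 0.28,"delta_pos": [-0.0004,0.0015,0.0043],"turn": [0,0,0]}
  ],
  "newtons": 4
}}

```text
clock: 15.28
ee_pos: [461.6, -185.4, 30.0]
eef_rot: [[0.106, 0.994, 0.0], [0.994, -0.106, 0.0], [0.0, 0.0, -1.0]]
force: [0.0, 0.5, -0.1]
grip_width: 0.719
grasp_force: 0.0
```

Emit:
{"name": "step_arm", "arguments": {
  "increments": [
    {"gripper": 0.285,"delta_pos": [0,0,0],"turn": [0,0,0]},
    {"gripper": 0.29,"delta_pos": [0,0,0],"turn": [0,0,0]},
    {"gripper": 0.295,"delta_pos": [0,0,0],"turn": [0,0,0]},
    {"gripper": 0.3,"delta_pos": [0,0,0],"turn": [0,0,0]},
    {"gripper": 0.305,"delta_pos": [0,0,0],"turn": [0,0,0]},
    {"gripper": 0.31,"delta_pos": [0,0,0],"turn": [0,0,0]},
    {"gripper": 0.315,"delta_pos": [0,0,0],"turn": [0,0,0]},
    {"gripper": 0.32,"delta_pos": [0,0,0],"turn": [0,0,0]},
    {"gripper": 0.325,"delta_pos": [0,0,0],"turn": [0,0,0]},
    {"gripper": 0.33,"delta_pos": [0,0,0],"turn": [0,0,0]}
  ]
}}

```text
clock: 16.12
ee_pos: [461.6, -185.4, 30.0]
eef_rot: [[0.106, 0.994, 0.0], [0.994, -0.106, 0.0], [0.0, 0.0, -1.0]]
force: [0.6, 0.4, -0.3]
grip_width: 0.679
grasp_force: 4.0
```

```bash
python3 - <<'E'
from m import *
plan((461.9,-185.7,30),-6)
W=shot('wrist');measure(W,0,(240,400,100,330))
E
```

```text
t 16.12 pos [ 461.6 -185.4   30. ] yaw -6.07 z [ 1.e-04  1.e-04 -1.e+00] F [ 0.6  0.4 -0.3] w 63.8 g 4.0
delta [-0.3  0.3 -0. ] turn -0.0013
bead [304 230  33  32 827] [319.9 245.5] world [ 461.  -185.5   21. ] tool [-0.3 -0.6  9. ]
brass(z tab) [ 305  157   31   38 1090] [320.  175.4] world [ 465.4 -143.9   28. ] tool [41.7 -0.6  2. ]
brass(z dot) [ 305  157   31   38 1090] [320.  175.4] world [ 465.  -147.8    5. ] tool [37.7 -0.6 25. ]
coaster [303 229  35  34 903] fit [ 460.3 -192.4] 11.1 enc [ 460.3 -192.4] 11.6
coaster [364 262  18  23 166] fit [ 489.2 -214.5] 9.5 enc [ 491.6 -215.9] 9.2
```

In the tool's units: -6.5 mm / 750 = -0.0087, -6 mm / 750 = -0.008.

Emit:
{"name": "step_arm", "arguments": {
  "increments": [
    {"gripper": 0.34,"delta_pos": [0,0,0],"turn": [0,0,0]},
    {"gripper": 0.36,"delta_pos": [0,0,0],"turn": [0,0,0]},
    {"gripper": 0.4,"delta_pos": [0,0,0],"turn": [0,0,0]},
    {"gripper": 0.4,"delta_pos": [0,0,-0.0004],"turn": [0,0,0]},
    {"gripper": 0.4,"delta_pos": [0,0,-0.0013],"turn": [0,0,0]},
    {"gripper": 0.4,"delta_pos": [0,0,-0.0027],"turn": [0,0,0]},
    {"gripper": 0.4,"delta_pos": [0,0,-0.0047],"turn": [0,0,0]},
    {"gripper": 0.4,"delta_pos": [0,0,-0.0067],"turn": [0,0,0]},
    {"gripper": 0.4,"delta_pos": [0,0,-0.008],"turn": [0,0,0]},
    {"gripper": 0.4,"delta_pos": [0,0,-0.0087],"turn": [0,0,0]}
  ],
  "newtons": 15
}}

```text
clock: 17.0
ee_pos: [461.7, -185.4, 36.7]
eef_rot: [[0.106, 0.994, 0.0], [0.994, -0.106, -0.0], [-0.0, 0.0, -1.0]]
force: [1.2, 0.7, -1.9]
grip_width: 0.68
grasp_force: 15.0
```

```bash
python3 - <<'E'
from m import *
plan((461.8,-185.7,130),-6)
W=shot('wrist');measure(W,6,(240,400,100,330))
E
```

```text
t 17.0 pos [ 461.7 -185.4   36.7] yaw -6.07 z [ 3.e-04 -1.e-04 -1.e+00] F [ 1.2  0.7 -1.9] w 64.0 g 15.0
delta [ -0.3   0.2 -93.3] turn -0.0013
bead [304 229  33  33 831] [319.8 245.5] world [ 460.9 -185.9   27. ] tool [-0.5 -0.7  9.7]
brass(z tab) [ 305  156   31   39 1114] [319.9 174.9] world [ 465.5 -143.8   34. ] tool [41.8 -0.6  2.7]
brass(z dot) [ 305  156   31   39 1114] [319.9 174.9] world [ 464.9 -148.7    5. ] tool [36.9 -0.7 31.7]
coaster [303 229  35  34 907] fit [ 460.  -195.3] 11.5 enc [ 460.4 -195.3] 12.1
```

Lifted level, with the bead centred. I'll keep going straight up.

In the tool's units: -40 mm / 750 = -0.0533, -35 mm / 750 = -0.0467.

Emit:
{"name": "step_arm", "arguments": {
  "increments": [
    {"gripper": 0.4,"delta_pos": [0,0,-0.0013],"turn": [0,0,0]},
    {"gripper": 0.4,"delta_pos": [0,0,-0.004],"turn": [0,0,0]},
    {"gripper": 0.4,"delta_pos": [0,0,-0.008],"turn": [0,0,0]},
    {"gripper": 0.4,"delta_pos": [0,0,-0.0133],"turn": [0,0,0]},
    {"gripper": 0.4,"delta_pos": [0,0,-0.02],"turn": [0,0,0]},
    {"gripper": 0.4,"delta_pos": [0,0,-0.0267],"turn": [0,0,0]},
    {"gripper": 0.4,"delta_pos": [0,0,-0.0333],"turn": [0,0,0]},
    {"gripper": 0.4,"delta_pos": [0,0,-0.04],"turn": [0,0,0]},
    {"gripper": 0.4,"delta_pos": [0,0,-0.0467],"turn": [0,0,0]},
    {"gripper": 0.4,"delta_pos": [0,0,-0.0533],"turn": [0,0,0]}
  ]
}}

```text
clock: 17.88
ee_pos: [461.6, -185.4, 77.1]
eef_rot: [[0.106, 0.994, 0.0], [0.994, -0.106, -0.0], [-0.0, 0.0, -1.0]]
force: [0.6, -0.2, -2.1]
grip_width: 0.678
grasp_force: 15.0
```

In the tool's units: -48 mm / 750 = -0.064, -45 mm / 750 = -0.06.

Emit:
{"name": "step_arm", "arguments": {
  "increments": [
    {"gripper": 0.4,"delta_pos": [0,0,-0.0067],"turn": [0,0,0]},
    {"gripper": 0.4,"delta_pos": [0,0,-0.0133],"turn": [0,0,0]},
    {"gripper": 0.4,"delta_pos": [0,0,-0.02],"turn": [0,0,0]},
    {"gripper": 0.4,"delta_pos": [0,0,-0.0267],"turn": [0,0,0]},
    {"gripper": 0.4,"delta_pos": [0,0,-0.0333],"turn": [0,0,0]},
    {"gripper": 0.4,"delta_pos": [0,0,-0.04],"turn": [0,0,0]},
    {"gripper": 0.4,"delta_pos": [0,0,-0.0467],"turn": [0,0,0]},
    {"gripper": 0.4,"delta_pos": [0,0,-0.0533],"turn": [0,0,0]},
    {"gripper": 0.4,"delta_pos": [0,0,-0.06],"turn": [0,0,0]},
    {"gripper": 0.4,"delta_pos": [0,0,-0.064],"turn": [0,0,0]}
  ]
}}

```text
clock: 18.72
ee_pos: [461.8, -185.5, 125.3]
eef_rot: [[0.106, 0.994, 0.001], [0.994, -0.106, -0.0], [-0.0, 0.001, -1.0]]
force: [0.6, -0.3, -1.7]
grip_width: 0.68
grasp_force: 15.0
```

In the tool's units: -5 mm / 750 = -0.0067, -4.5 mm / 750 = -0.006.

Emit:
{"name": "step_arm", "arguments": {
  "increments": [
    {"gripper": 0.4,"delta_pos": [0,0,-0.0027],"turn": [0,0,0]},
    {"gripper": 0.4,"delta_pos": [0,0,-0.0047],"turn": [0,0,0]},
    {"gripper": 0.4,"delta_pos": [0,0,-0.006],"turn": [0,0,0]},
    {"gripper": 0.4,"delta_pos": [0,0,-0.0067],"turn": [0,0,0]},
    {"gripper": 0.4,"delta_pos": [0,0,-0.0067],"turn": [0,0,0]},
    {"gripper": 0.4,"delta_pos": [0,0,-0.0067],"turn": [0,0,0]}
  ]
}}

```text
clock: 19.22
ee_pos: [461.4, -185.3, 129.2]
eef_rot: [[0.106, 0.994, -0.0], [0.994, -0.106, 0.0], [0.0, -0.0, -1.0]]
force: [0.1, 0.1, -1.7]
grip_width: 0.684
grasp_force: 15.0
```

```bash
python3 - <<'E'
from m import *
plan((461.8,-185.7,130),-6)
W=shot('wrist');measure(W,100,(240,400,100,330))
E
```

```text
t 19.22 pos [ 461.4 -185.3  129.2] yaw -6.07 z [-3.e-04  3.e-04 -1.e+00] F [ 0.1  0.1 -1.7] w 64.3 g 15.0
delta [-0.3  0.4 -0.8] turn -0.0013
bead [304 230  33  32 831] [319.8 245.5] world [ 460.8 -185.2  121. ] tool [ 0.1 -0.7  8.2]
brass(z tab) [ 305  156   31   39 1141] [319.8 174.7] world [ 465.2 -143.3  128. ] tool [42.1 -0.7  1.3]
brass(z tab) [358 197  15  16 154] [366.  203.6] world [ 487.9 -161.2  128. ] tool [26.8 23.8  1.2]
brass(z dot) [ 305  156   31   39 1141] [319.8 174.7] world [ 462.8 -163.9    5. ] tool [ 21.4  -0.8 124.3]
brass(z dot) [358 197  15  16 154] [366.  203.6] world [ 503.2 -195.7    5. ] tool [ -6.   42.7 124.2]
coaster [303 229  34  34 911] fit [ 455.6 -233.6] 17.3 enc [ 455.6 -233.6] 18.0
```

In the tool's units: 0.355 rad / 3.1416 = 0.113.

Emit:
{"name": "step_arm", "arguments": {
  "increments": [
    {"gripper": 0.4,"delta_pos": [0,0,0],"turn": [0,0,0.0019]},
    {"gripper": 0.4,"delta_pos": [0,0,0],"turn": [0,0,0.0064]},
    {"gripper": 0.4,"delta_pos": [0,0,0],"turn": [0,0,0.0134]},
    {"gripper": 0.4,"delta_pos": [0,0,0],"turn": [0,0,0.0229]},
    {"gripper": 0.4,"delta_pos": [0,0,0],"turn": [0,0,0.035]},
    {"gripper": 0.4,"delta_pos": [0,0,0],"turn": [0,0,0.0493]},
    {"gripper": 0.4,"delta_pos": [0,0,0],"turn": [0,0,0.0653]},
    {"gripper": 0.4,"delta_pos": [0,0,0],"turn": [0,0,0.0812]},
    {"gripper": 0.4,"delta_pos": [0,0,0],"turn": [0,0,0.0971]},
    {"gripper": 0.4,"delta_pos": [0,0,0],"turn": [0,0,0.113]}
  ]
}}

```text
clock: 20.1
ee_pos: [461.5, -185.4, 129.4]
eef_rot: [[0.448, 0.894, -0.0], [0.894, -0.448, 0.0], [0.0, -0.0, -1.0]]
force: [0.3, -0.7, -1.6]
grip_width: 0.681
grasp_force: 15.0
```

In the tool's units: 0.5 rad / 3.1416 = 0.1592.

Emit:
{"name": "step_arm", "arguments": {
  "increments": [
    {"gripper": 0.4,"delta_pos": [0,0,0],"turn": [0,0,0.0159]},
    {"gripper": 0.4,"delta_pos": [0,0,0],"turn": [0,0,0.0318]},
    {"gripper": 0.4,"delta_pos": [0,0,0],"turn": [0,0,0.0477]},
    {"gripper": 0.4,"delta_pos": [0,0,0],"turn": [0,0,0.0637]},
    {"gripper": 0.4,"delta_pos": [0,0,0],"turn": [0,0,0.0796]},
    {"gripper": 0.4,"delta_pos": [0,0,0],"turn": [0,0,0.0955]},
    {"gripper": 0.4,"delta_pos": [0,0,0],"turn": [0,0,0.1114]},
    {"gripper": 0.4,"delta_pos": [0,0,0],"turn": [0,0,0.1273]},
    {"gripper": 0.4,"delta_pos": [0,0,0],"turn": [0,0,0.1432]},
    {"gripper": 0.4,"delta_pos": [0,0,0],"turn": [0,0,0.1592]}
  ]
}}

```text
clock: 20.93
ee_pos: [461.5, -185.4, 129.4]
eef_rot: [[0.822, 0.57, -0.0], [0.57, -0.822, 0.0], [0.0, -0.0, -1.0]]
force: [-0.3, 0.5, -1.6]
grip_width: 0.678
grasp_force: 15.0
```

In the tool's units: 0.5 rad / 3.1416 = 0.1592.

Emit:
{"name": "step_arm", "arguments": {
  "increments": [
    {"gripper": 0.4,"delta_pos": [0,0,0],"turn": [0,0,0.0159]},
    {"gripper": 0.4,"delta_pos": [0,0,0],"turn": [0,0,0.0318]},
    {"gripper": 0.4,"delta_pos": [0,0,0],"turn": [0,0,0.0477]},
    {"gripper": 0.4,"delta_pos": [0,0,0],"turn": [0,0,0.0637]},
    {"gripper": 0.4,"delta_pos": [0,0,0],"turn": [0,0,0.0796]},
    {"gripper": 0.4,"delta_pos": [0,0,0],"turn": [0,0,0.0955]},
    {"gripper": 0.4,"delta_pos": [0,0,0],"turn": [0,0,0.1114]},
    {"gripper": 0.4,"delta_pos": [0,0,0],"turn": [0,0,0.1273]},
    {"gripper": 0.4,"delta_pos": [0,0,0],"turn": [0,0,0.1432]},
    {"gripper": 0.4,"delta_pos": [0,0,0],"turn": [0,0,0.1592]}
  ]
}}

```text
clock: 21.77
ee_pos: [461.5, -185.3, 129.4]
eef_rot: [[0.994, 0.106, -0.0], [0.106, -0.994, 0.0], [-0.0, -0.0, -1.0]]
force: [0.0, 0.3, -0.8]
grip_width: 0.678
grasp_force: 15.0
```

```bash
python3 - <<'E'
from m import *
plan((461.8,-185.7,130),-104.3)
E
```

```text
t 21.77 pos [ 461.5 -185.3  129.4] yaw -83.91 z [-0.e+00  1.e-04 -1.e+00] F [ 0.   0.3 -0.8] w 63.7 g 15.0
delta [ 0.2  0.4 -0.6] turn 0.3558
```

In the tool's units: 0.356 rad / 3.1416 = 0.1133.

Emit:
{"name": "step_arm", "arguments": {
  "increments": [
    {"gripper": 0.4,"delta_pos": [0,0,0],"turn": [0,0,0.0159]},
    {"gripper": 0.4,"delta_pos": [0,0,0],"turn": [0,0,0.0318]},
    {"gripper": 0.4,"delta_pos": [0,0,0],"turn": [0,0,0.0477]},
    {"gripper": 0.4,"delta_pos": [0,0,0],"turn": [0,0,0.0637]},
    {"gripper": 0.4,"delta_pos": [0,0,0],"turn": [0,0,0.078]},
    {"gripper": 0.4,"delta_pos": [0,0,0],"turn": [0,0,0.0907]},
    {"gripper": 0.4,"delta_pos": [0,0,0],"turn": [0,0,0.1003]},
    {"gripper": 0.4,"delta_pos": [0,0,0],"turn": [0,0,0.1076]},
    {"gripper": 0.4,"delta_pos": [0,0,0],"turn": [0,0,0.1114]},
    {"gripper": 0.4,"delta_pos": [0,0,0],"turn": [0,0,0.1133]}
  ]
}}

```text
clock: 22.6
ee_pos: [461.5, -185.3, 129.4]
eef_rot: [[0.97, -0.244, 0.0], [-0.244, -0.97, 0.0], [-0.0, -0.0, -1.0]]
force: [0.1, 0.2, -2.2]
grip_width: 0.676
grasp_force: 15.0
```

Emit:
{"name": "step_arm", "arguments": {
  "increments": [
    {"gripper": 0.4,"delta_pos": [0,0,0],"turn": [0,0,0]},
    {"gripper": 0.4,"delta_pos": [0,0,0],"turn": [0,0,0]},
    {"gripper": 0.4,"delta_pos": [0,0,0],"turn": [0,0,0]},
    {"gripper": 0.4,"delta_pos": [0,0,0],"turn": [0,0,0]},
    {"gripper": 0.4,"delta_pos": [0,0,0],"turn": [0,0,0]},
    {"gripper": 0.4,"delta_pos": [0,0,0],"turn": [0,0,0]}
  ]
}}

```text
clock: 23.1
ee_pos: [461.5, -185.4, 129.5]
eef_rot: [[0.97, -0.244, 0.0], [-0.244, -0.97, 0.0], [0.0, -0.0, -1.0]]
force: [-0.7, 0.7, -2.5]
grip_width: 0.681
grasp_force: 15.0
```

```bash
python3 - <<'E'
from m import *
plan((461.8,-185.7,130),-104.3)
W=shot('wrist');measure(W,100,(240,400,100,330))
S=shot('scene');T=shot('side')
for d in(S,T):
  h=cv2.cvtColor(d['pixels'],cv2.COLOR_BGR2HSV); m=cv2.inRange(h,(130,80,40),(160,255,255)); k,l,st,c=cv2.connectedComponentsWithStats(m)
  print(d['name'],[(st[i].tolist(),np.round(c[i])) for i in range(1,k) if st[i][4]>60])
E
```

```text
t 23.1 pos [ 461.5 -185.4  129.5] yaw -104.1 z [ 0.e+00  1.e-04 -1.e+00] F [-0.7  0.7 -2.5] w 64.0 g 15.0
delta [ 0.3  0.3 -0.5] turn 0.0034
bead [304 230  33  33 836] [319.8 246.2] world [ 460.2 -184.3  121. ] tool [-1.6 -0.7  8.5]
brass(z tab) [ 305  143   32   52 1367] [320.8 171.2] world [ 503.1 -195.6  128. ] tool [42.8 -0.2  1.5]
brass(z dot) [ 305  143   32   52 1367] [320.8 171.2] world [ 484.4 -191.1    5. ] tool [ 23.6  -0.  124.5]
coaster [303 229  34  35 914] fit [ 412.5 -172.4] 17.4 enc [ 412.6 -172.3] 18.3
scene [([285, 78, 14, 33, 201], array([290.,  95.])), ([327, 101, 9, 20, 133], array([331., 110.])), ([444, 214, 40, 82, 1671], array([465., 252.])), ([347, 247, 56, 40, 757], array([373., 261.]))]
side [([408, 108, 26, 68, 1078], array([422., 139.])), ([289, 244, 32, 51, 509], array([307., 267.])), ([333, 298, 68, 63, 1372], array([362., 323.]))]
```

Emit:
{"name": "step_arm", "arguments": {
  "increments": [
    {"gripper": 0.4,"delta_pos": [0,0,0],"turn": [0,0,0]},
    {"gripper": 0.4,"delta_pos": [0,0,0],"turn": [0,0,0]},
    {"gripper": 0.4,"delta_pos": [0,0,0],"turn": [0,0,0]},
    {"gripper": 0.4,"delta_pos": [0,0,0],"turn": [0,0,0]},
    {"gripper": 0.4,"delta_pos": [0,0,0],"turn": [0,0,0]},
    {"gripper": 0.4,"delta_pos": [0,0,0],"turn": [0,0,0]}
  ]
}}

```text
clock: 23.75
ee_pos: [461.5, -185.4, 129.4]
eef_rot: [[0.97, -0.244, -0.0], [-0.244, -0.97, 0.0], [-0.0, -0.0, -1.0]]
force: [0.2, 1.1, -1.6]
grip_width: 0.681
grasp_force: 15.0
```

```bash
python3 -c "
from m import *
measure(shot('wrist'),100,(240,400,100,330))
print(robot.job_done())"
```

```text
bead [304 230  33  33 834] [319.8 246.2] world [ 460.2 -184.3  121. ] tool [-1.6 -0.7  8.4]
brass(z tab) [ 305  143   32   52 1364] [320.8 171.1] world [ 503.2 -195.7  128. ] tool [42.9 -0.2  1.4]
brass(z dot) [ 305  143   32   52 1364] [320.8 171.1] world [ 484.4 -191.2    5. ] tool [ 23.6   0.  124.4]
coaster [303 229  34  35 913] fit [ 412.5 -172.4] 17.4 enc [ 412.7 -171.9] 18.4
the job is handed in; nothing more can be done
None
```

The job is handed in at about 24 s: the purple headband hangs over the brass rail with one leg down each side, and the dish is held level about 10 cm above its coaster, tab over the gold dot and bead within 2 mm of the middle.

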